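Tip the clamp nuts out, then hold a skate blade holder against the sprung stop

TASK

First tip the red tray so that all four brass nuts slide into the blue bin, and stand the tray back upright on the bench. Then lay the upside-down skate blade holder flat on the fixture's bed, straight along the yellow centre line, and press its flat heel face (blue tower) against the orange sprung pad until the pointer is well inside the green band, never pushing the spring to its hard end. Finish while still holding it there with that steady push, so that I can fasten it; leave everything else on the bench where it is.

Things in the scene. Friction and masses are not known exactly. Their poses are not given: they have to be found in the camera images.
- tray_grip (a point): Centre of the upright black fin handle of the red pouring tray, 50 mm above the tray's underside. The fin is 14 mm thick (tray's y), 34 mm long (x), 66 mm tall and stands behind the tray's back wall. Axes: x from the pouring lip to the fin, z up.
- tray_lip (a point): Middle of the tray's pouring lip: 137 mm from the fin's centre along the tray's -x and 40 mm lower (10 mm above the underside). Same axes as tray_grip.
- tray: The same tray, 0.2 kg, 120 x 80 mm, 26 mm walls, 4 mm floor, no front wall: it pours over the lip at its -x end, up a gentle ramp. Slick floor: nuts start to slide out at about 30 degrees lip down; 45 to 50 degrees empties it. Origin: centre of the floor's underside, 77 mm from the fin's centre along -x and 50 mm below it. Axes as tray_grip.
- nut_bin: Blue open nut bin, fixed to the bench, 150 mm (its x) by 130 mm (its y), 60 mm high, walls 4 mm; origin at the centre of its underside.
- holder_grip (a point): Centre of the bridge of a skate's blade holder that lies upside down (sole plates down, steel runner up), 42 mm above its underside. The bridge is a white bar along x, 16 mm wide (y), from 34 to 50 mm high, free of the towers for 50 mm either side of this point; above it the 4 mm thick runner reaches 68 mm high. Axes: x towards the heel, z up.
- heel_end (a point): Middle of the flat heel face of the blade holder, 95 mm along x from holder_grip and 22 mm lower. Same axes.
- holder: The same blade holder, about 0.25 kg, white plastic with a blue tower at the heel end; origin on its underside, 42 mm below holder_grip. Flat heel face at x = +95 mm, rounded toe reaching x = -118 mm; sole plates 8 mm thick, up to 56 mm wide; towers 26 mm wide.
- fixture: Dark steel bed fixed to the bench, 360 x 100 mm, 15 mm thick, x = -140 to +220 mm, with a yellow centre line along its x axis (y = 0). Origin on the bench below that line. The sprung orange pad's face rests at x = +100 mm, looking to -x; behind it, x = 144 to 209 mm, an aluminium spring housing 70 mm wide, 40 mm tall. Press along +x.
- bed_top (a point): Point on the top of the fixture's bed (15 mm above the bench) over the fixture's origin; same axes.
- pad_face (a point): Sprung orange stop pad, 64 mm wide, 36 mm tall from 3 mm above the bed, 10 mm thick; point at the middle of its front face, 21 mm above the bed; moves along the fixture's +x when pressed. A black pointer on it reads on the housing's top: white 0 to 10 mm of travel, green 10 to 20 mm, red beyond.
- gauge (a joint): Travel of the sprung pad in m: 0 at rest, grows as it is pressed along the fixture's +x, hard end at 0.030. Spring 0.6 N per mm; the green band is 0.010 to 0.020 (6 to 12 N).
- nut1_mid (a point): Brass clamp nut 1, a 40 g cylinder 24 mm across, 14 mm high; point at its centre. It starts lying on the tray's floor.
- nut2_mid (a point): Brass clamp nut 2, a 40 g cylinder 24 mm across, 14 mm high; point at its centre. It starts lying on the tray's floor.
- nut3_mid (a point): Brass clamp nut 3, a 40 g cylinder 24 mm across, 14 mm high; point at its centre. It starts lying on the tray's floor.
- nut4_mid (a point): Brass clamp nut 4, a 40 g cylinder 24 mm across, 14 mm high; point at its centre. It starts lying on the tray's floor.
- puck: Bystander: black rubber puck, 76 mm across, 25 high; origin on its underside.
- stone: Bystander: reddish sharpening stone 150 x 50 x 25 mm; origin on its underside.
- bottle: Bystander: green bottle, 60 mm across, 150 high; origin on its underside.
- tape: Bystander: black ring of a tape roll, 100 mm across, 25 high; origin on its underside.
- mug: Bystander: white mug, 80 mm across, 90 high; origin on its underside.
- driver: Bystander: screwdriver with a yellow handle, lying; origin on its underside.
- brush: Bystander: wooden-handled brush, lying; origin on its underside.
Mind the look-alikes: they are no part of the job. What is shaped like the holder but brown is not meant.

How it is judged:
On the way, in this order (a step that is already met when the one before it is completed fails the run):
1. all four nuts are in the bin, while the tray is still tipped (x of nut1_mid in the frame of nut_bin between -0.068 and 0.068 m and y of nut1_mid in the frame of nut_bin between -0.058 and 0.058 m and z of each of nut1_mid, nut2_mid, nut3_mid, nut4_mid in the frame of nut_bin below 0.055 m and x of nut2_mid in the frame of nut_bin between -0.068 and 0.068 m and y of nut2_mid in the frame of nut_bin between -0.058 and 0.058 m and x of nut3_mid in the frame of nut_bin between -0.068 and 0.068 m and y of nut3_mid in the frame of nut_bin between -0.058 and 0.058 m and x of nut4_mid in the frame of nut_bin between -0.068 and 0.068 m and y of nut4_mid in the frame of nut_bin between -0.058 and 0.058 m and angle between tray_grip's own z axis and vertical above 0.25 rad), for 0.1 s.
2. the tray stands upright on the bench again, released (angle between tray_grip's own z axis and vertical below 0.08 rad and height (world z) of tray_grip below 0.056 m and contact force between each of the arm, the fingers and tray below 0.1 N), for 0.2 s.
At the end, for the whole second after the job is handed in: All nuts lie in the bin; tray level on the bench, untouched; holder flat on the bed (5 mm, 4 deg), within 6 deg and 12 mm of the centre line, held by the fingers and pressing the pad with 5 to 14 N, gauge at 10 to 20 mm (green), steady, no robot part on the pad (all of step 2 and x of nut1_mid in the frame of nut_bin between -0.068 and 0.068 m and y of nut1_mid in the frame of nut_bin between -0.058 and 0.058 m and z of each of nut1_mid, nut2_mid, nut3_mid, nut4_mid in the frame of nut_bin below 0.055 m and x of nut2_mid in the frame of nut_bin between -0.068 and 0.068 m and y of nut2_mid in the frame of nut_bin between -0.058 and 0.058 m and x of nut3_mid in the frame of nut_bin between -0.068 and 0.068 m and y of nut3_mid in the frame of nut_bin between -0.058 and 0.058 m and x of nut4_mid in the frame of nut_bin between -0.068 and 0.068 m and y of nut4_mid in the frame of nut_bin between -0.058 and 0.058 m and z of holder_grip in the frame of bed_top below 0.047 m and angle between holder_grip's own z axis and vertical below 0.07 rad and angle between the x axis of holder_grip and the x axis of fixture, either way round below 0.1 rad and y of heel_end in the frame of fixture between -0.012 and 0.012 m and x of heel_end in the frame of fixture above 0.105 m and value of joint gauge between 0.01 and 0.02 m and contact force between holder and gauge between 5 and 14 N and contact force between each of the fingers, the arm and gauge below 0.2 N and contact force between the fingers and holder above 3 N and linear speed of holder below 0.01 m/s); the arm keeps its last pose, push and grip.
It fails at once if the spring is driven to its hard end (gauge over 27 mm) (value of joint gauge above 0.027 m).
It fails at once if a bystander is moved by more than 30 mm (distance of any of puck, stone, bottle, tape, mug, driver, brush from where it was at the start of the episode above 0.03 m).
It also fails if it takes over 72 s, if anything falls off the work surface, if the arm or the gripper's body presses on something with over 40 N, if the wrist force passes 120 N, or if a joint passes its speed limit or range.

ROBOT

A 6-joint arm with a two-finger parallel gripper is mounted at the origin on the work surface. World frame = base frame: x ahead of the robot, y to its left, z up, the work surface at z = 0. Lengths are in m, angles in rad, forces in N, time in s.
With the tool pointing down it reaches from about 0.225 to 0.725 m from the base axis. Payload 3.1 kg.
Tool frame: the origin (TCP) lies at the very end of the fingers, on their centre line; the grasp point (between the pads) lies 19 mm behind it; z points along the fingers, y is the line along which they close (so a half turn about z gives the same grasp; the last joint's range is limited). The gripper opens to 85 mm and grips with 20 to 120 N. Pads are 22 mm wide; open, the fingers measure 114 mm over their backs; the gripper's body (76 mm by 85 mm) begins 54 mm behind the grasp point. The pads swing forward as they close: fully open they stand 13 mm farther back than shut.
Start: joints at [-1.346, 0.048, 0.099, 1.622, 0, 1.443], TCP at [0.181, -0.493, 0.231] pointing down, gripper open.
Joint ranges: [-2.91, 2.91], [-0.99, 1.94], [-1.21, 1.42], [-2.12, 2.29], [-1.49, 1.47], [-3.14, 3.14]. Speed limits (rad/s): [2.79, 2.79, 3.14, 3.14, 3.14, 3.14].

INTERFACE

Orientations are given as a rotation vector (axis times angle).
In Python, from bench import manip gives the robot as it stands. The module is installed in compiled form; this text tells all that it offers.
- The arm moves only by the tool carry_out, never from a script. Its argument "targets" is text: rows parted by semicolons, each of 7 numbers parted by spaces: the turn, a rotation vector about the tool's x, y, z in degrees, then the shift along the tool's x, y, z in mm, then the closure, from 0 (fully open) to 1 (shut). In form: ax ay az x y z fingers; .... A call has 1 to 12 rows; each row shifts and turns the commanded pose from where the row before left it, along the tool's axes as they then stand; what a row does not reach is not made up. A row lasts 1/12 s, in which the tool goes at most 41.7 mm and 7.16 degrees, less where a joint would pass 70% of its speed; a pose out of reach is approached as far as the arm can. A call with a gripper value outside its range is refused whole. The fingers move at their own pace and stop on an object; "grip_force" is the grip in N (left out, the last holds). Time passes only in rows, so rows that do not move let the fingers close. It gives the time, the measured TCP pose, the force, the opening and the grip force at its end, in the units of the state.
- manip.read_state(): the state, without advancing time (a new reading comes with each control period).
- manip.get_image(name): name is "side" or "top"; returns a dict with "img" (420x560x3 uint8, red, green, blue), "depth" (420x560 float32, m along the optical axis (not along the pixel's ray), 0 where there is no reading), "fx", "fy", "cx", "cy" (pixels), "extrinsics" (4x4, takes a point from world to camera coordinates). Camera axes: x right, y down, z forward; pixel columns grow to the right and rows downward; lengths in m; the calibration is good to about 2 mm. A picture is of the moment at which its call begins.
- manip.close_job(): hands the job in; it is judged then, once.
The state is a dict: "clock": time; "joint_pos": joint angles; "qd": joint speeds; "joint_torque": joint torques, N m; "position": TCP position; "ee_rot": TCP orientation; "contact_force": force on the tool from outside, world axes, zero at the start; "moment": the same for the moment, N m; "finger_gap": finger opening in m; "grasp_force": force on a finger pad.
Only numpy, scipy, OpenCV 4.12 (cv2) and the standard library are available. Lean on these libraries where they do the work, as an engineer would, in place of code of your own. Each camera call takes 0.05 s, during which the arm holds its last target. There are 200 camera calls.

## Working session

There is one attempt and no reset: what is moved stays moved. The work goes in short steps, Python scripts to look and compute and a tool call to move; the robot and the scene stay as the last step left them, time stands still between calls to the robot, and variables do not carry over. Pictures are saved under pics/ and viewed, at most 10 in all, crops included, and the job is handed in when it is done.

Besides the shell and the picture viewer there is one more tool, called by a JSON object that holds its "method" and its "body", one argument or row to a line. carry_out: Moves the arm, as the interface text tells. Its arguments: {"type":"object","properties":{"targets":{"type":"string"},"grip_force":{"type":"number"}},"required":["targets"]}

```bash
mkdir -p pics; cat > h.py <<'E'
import numpy as np, cv2
from bench import manip
from scipy.spatial.transform import Rotation as R
def get(n):
    d=manip.get_image(n); d['n']=n; return d
def save(d,name,crop=None,s=1):
    im=cv2.cvtColor(d['img'],cv2.COLOR_RGB2BGR)
    if crop: x0,y0,x1,y1=crop; im=im[y0:y1,x0:x1]
    cv2.imwrite('pics/'+name,cv2.resize(im,None,fx=s,fy=s))
def cloud(d):
    h,w=d['depth'].shape; u,v=np.meshgrid(np.arange(w),np.arange(h)); z=d['depth']
    p=np.stack([(u-d['cx'])/d['fx']*z,(v-d['cy'])/d['fy']*z,z],-1)
    E=np.array(d['extrinsics']); return (p-E[:3,3])@E[:3,:3]
def st():
    s=manip.read_state(); return s
E
python3 - <<'E'
from h import *
s=st(); print({k:np.round(v,3) for k,v in s.items()})
for n in('top','side'):
    d=get(n); save(d,n+'0.png',s=1.4); np.savez(n+'0.npz',**{k:d[k] for k in d})
    E=np.array(d['extrinsics']); print(n,-E[:3,:3].T@E[:3,3],E[:3,:3].round(2).tolist(),d['fx'])
E
```

```text
{'clock': np.float64(0.0), 'joint_pos': array([-1.346,  0.049,  0.098,  1.622, -0.   ,  1.443]), 'qd': array([ 0.001,  0.001,  0.001,  0.001,  0.001, -0.   ]), 'joint_torque': array([ 0.0000e+00, -3.3879e+01,  3.2001e+01,  2.1000e-02, -0.0000e+00,
       -0.0000e+00]), 'position': array([ 0.181, -0.492,  0.23 ]), 'ee_rot': array([-3.091, -0.551,  0.   ]), 'contact_force': array([-0.598,  0.253, -0.461]), 'moment': array([ 0.019,  0.017, -0.018]), 'grasp_force': np.float64(0.0), 'finger_gap': np.float64(0.085)}
top [ 0.22685016 -0.09032841  1.17343725] [[-0.07, -1.0, -0.0], [-0.98, 0.06, -0.21], [0.21, -0.01, -0.98]] 423.756451971348
side [ 0.19118048 -0.7663504   0.85300933] [[0.92, -0.39, -0.02], [-0.29, -0.67, -0.68], [0.26, 0.64, -0.73]] 410.9612403984213
```

View pics/top0.png

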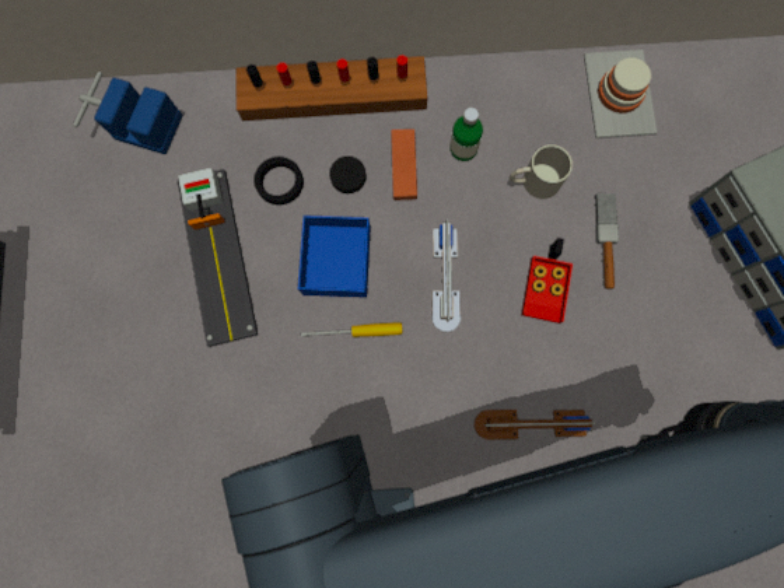

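View pics/side0.png

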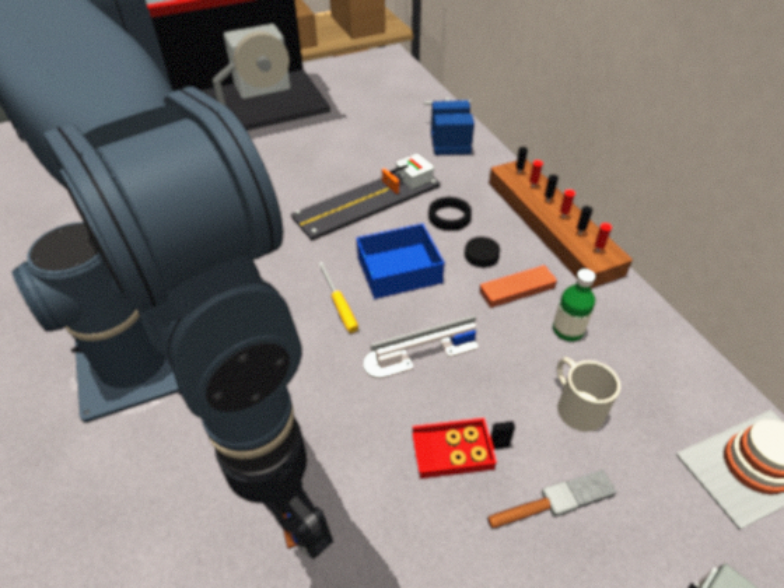

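Top view (×1.4): the fixture's yellow line runs (231,338)→(205,195), the orange pad is at (206,221), bin (335,256), holder with heel up at (445,237) and toe at (447,325), red tray (547,290) with fin (557,247) on its far side. The brown decoy is near (535,425). The side view agrees.

```bash
python3 - <<'E'
from h import *
def load(n): 
    z=np.load(n+'0.npz'); return {k:z[k] for k in z}
d=load('top'); P=cloud(d); hsv=cv2.cvtColor(d['img'],cv2.COLOR_RGB2HSV); H,S,V=[hsv[...,i].astype(int) for i in range(3)]
def reg(x0,y0,x1,y1):
    m=np.zeros(H.shape,bool); m[int(y0/1.4):int(y1/1.4),int(x0/1.4):int(x1/1.4)]=1; return m
def rep(n,m,zlo=-1,zhi=1):
    q=P[m&(d['depth']>0)]; q=q[(q[:,2]>zlo)&(q[:,2]<zhi)]
    if len(q)<4: print(n,len(q));return
    r=cv2.minAreaRect((q[:,:2]*1000).astype(np.float32))
    print(n,len(q),'mean',q.mean(0).round(4),'z',np.percentile(q[:,2],[2,50,98]).round(3),'rect',np.round(r[0],1),np.round(r[1],1),round(r[2],1)); return q
red=((H<6)|(H>174))&(S>180)&(V>90)
rep('tray all',red&reg(510,240,585,335)); rep('tray top',red&reg(510,240,585,335),.02,.05)
dark=(V<50)&reg(545,230,570,262); rep('fin',dark); rep('fintop',dark,.05,.09)
blue=(H>100)&(H<130)&(S>120)
rep('bin top',blue&reg(290,205,380,305),.05,.08); rep('bin all',blue&reg(290,205,380,305))
rep('heelblue',blue&reg(425,215,470,260))
rep('heelblue',blue&reg(425,215,470,260),.02,.06)
w=(S<40)&(V>130)&reg(425,215,475,340)
rep('holder hi',reg(425,215,470,340),.052,.08); rep('bridge',reg(425,215,470,340),.030,.052);rep('plates',w,.003,.014); rep('holder all>4mm',reg(425,215,475,340),.006,.09)
yl=(H>20)&(H<35)&(S>120)&reg(195,220,240,345); q=rep('yline',yl)
v=np.linalg.svd((q-q.mean(0))[:,:2],full_matrices=0)[2][0]; print('dir',v,np.degrees(np.arctan2(v[1],v[0])))
org=(H>5)&(H<18)&(S>150)&reg(180,200,230,235); rep('pad',org); rep('pad top',org,.045,.07)
rep('housing',reg(170,165,225,205),.045,.07)
rep('bed',reg(170,165,270,350),.010,.022)
E
```

```text
tray all 895 mean [ 0.4489 -0.3893  0.0093] z [-0.     0.006  0.028] rect [ 456.  -388.7] [ 80.6 120.4] 74.4
tray top 158 mean [ 0.4658 -0.3931  0.0258] z [0.021 0.026 0.03 ] rect [ 456.7 -388.9] [ 80.6 118.9] 74.4
fin 103 mean [ 0.5261 -0.4064  0.0547] z [0.018 0.063 0.069] rect [ 527.9 -408.6] [14.  31.2] 75.2
fintop 70 mean [ 0.5268 -0.4078  0.0639] z [0.051 0.065 0.069] rect [ 527.6 -408.6] [13.5 30.5] 73.0
bin top 354 mean [0.5426 0.027  0.0577] z [0.05  0.058 0.063] rect [547.1  28. ] [129.7 150.2] 84.2
bin all 2739 mean [0.5522 0.0309 0.0157] z [-0.     0.005  0.061] rect [547.  28.] [129.7 150.4] 84.1
heelblue 35 mean [ 0.5749 -0.1879  0.0372] z [0.031 0.037 0.042] rect [ 574.1 -195.2] [22.7 40.7] 85.3
heelblue 35 mean [ 0.5749 -0.1879  0.0372] z [0.031 0.037 0.042] rect [ 574.1 -195.2] [22.7 40.7] 85.3
holder hi 172 mean [ 0.4963 -0.1897  0.0631] z [0.052 0.066 0.072] rect [ 498.9 -189.6] [ 13.9 199.4] 85.4
bridge 353 mean [ 0.4992 -0.189   0.0451] z [0.033 0.048 0.052] rect [ 502.9 -190.7] [ 24.8 187.1] 85.6
plates 509 mean [ 0.4723 -0.1882  0.0077] z [0.003 0.008 0.012] rect [ 492.3 -191.9] [ 53.7 212.5] 85.6
holder all>4mm 970 mean [ 0.4892 -0.1885  0.0318] z [0.006 0.036 0.069] rect [ 491.6 -205.2] [ 84.5 214. ] 84.4
yline 199 mean [0.5095 0.2603 0.0148] z [0.01  0.015 0.019] rect [513.8 261.1] [238.5   9.1] 9.7
dir [-0.98429805 -0.17651447] -169.8331970920429
pad 185 mean [0.6345 0.2824 0.0417] z [0.013 0.046 0.057] rect [648.6 284.9] [36.4 63.2] 10.1
pad top 97 mean [0.6355 0.2832 0.0526] z [0.046 0.053 0.058] rect [635.7 283.6] [44.1 51.1] 48.7
housing 573 mean [0.7045 0.2944 0.0549] z [0.048 0.055 0.063] rect [701.4 294.4] [80.  70.8] 10.2
bed 3457 mean [0.5379 0.2619 0.0149] z [0.011 0.015 0.02 ] rect [581.2 228.3] [362.3 191.6] 9.7
```

{"method": "carry_out", "body": {
  "targets": "0 0 0 29 3.5 0 0;0 0 0 29 3.5 0 0;0 0 0 29 3.5 0 0;0 0 0 29 3.5 0 0;0 0 0 29 3.5 0 0;0 0 0 29 3.5 0 0;0 0 0 29 3.5 0 0;0 0 0 29 3.5 0 0;0 0 0 29 3.5 0 0;0 0 0 29 3.5 0 0;0 0 0 29 3.5 0 0;0 0 0 29 3.5 0 0",
  "grip_force": 60
}}

```text
clock: 1.1
position: [0.5236, -0.411, 0.2304]
ee_rot: [-3.092, -0.551, 0.001]
contact_force: [0.3, -0.6, -0.1]
finger_gap: 0.0851
grasp_force: 0.0
```

{"method": "carry_out", "body": {
  "targets": "0 0 -7 0 0 6 0;0 0 -7 0 0 6 0;0 0 -7 0 0 6 0;0 0 -7 0 0 6 0;0 0 -7 0 0 6 0;0 0 -7 0 0 6 0;0 0 -7 0 0 6 0;0 0 -7 0 0 6 0;0 0 -7 0 0 6 0;0 0 -7 0 0 6 0;0 0 -7 0 0 6 0;0 0 -7 0 0 6 0"
}}

```text
clock: 2.1
position: [0.5221, -0.4115, 0.158]
ee_rot: [-1.921, -2.484, -0.0]
contact_force: [-0.4, -0.0, 0.6]
finger_gap: 0.0852
grasp_force: 0.0
```

{"method": "carry_out", "body": {
  "targets": "0 0 -7 0 0 0 0;0 0 -7 0 0 0 0;0 0 -7 0 0 0 0;0 0 -7 0 0 0 0;0 0 -7 0 0 0 0;0 0 -7 0 0 0 0;0 0 -7 0 0 0 0;0 0 -7 0 0 0 0;0 0 -4 0 0 0 0"
}}

```text
clock: 2.85
position: [0.5221, -0.4115, 0.1583]
ee_rot: [-0.423, -3.112, -0.002]
contact_force: [0.4, -0.3, 0.0]
finger_gap: 0.0852
grasp_force: 0.0
```

```bash
cat >> h.py <<'E'
def go(p,psi=None,tilt=0):
    "shift (mm) and turn (deg) in tool axes from measured pose to TCP p; psi=yaw of tool x, tilt=turn about tool y"
    s=st(); Rc=R.from_rotvec(s['ee_rot']); print('t',round(s['clock'],2),'pos',s['position'].round(4),'F',np.round(s['contact_force'],1),'gap',round(s['finger_gap'],4),'gf',round(s['grasp_force'],1),'j',s['joint_pos'].round(2))
    x,z=Rc.as_matrix()[:,0],Rc.as_matrix()[:,2]; print('psi',np.degrees(np.arctan2(x[1],x[0])).round(2),'z',z.round(3))
    print('shift',(Rc.inv().apply(np.array(p)-s['position'])*1000).round(1))
    if psi is not None:
        a=np.radians(psi); Rt=R.from_matrix(np.array([[np.cos(a),np.sin(a),0],[np.sin(a),-np.cos(a),0],[0,0,-1.]]).T.T)*R.from_euler('y',tilt,degrees=True)
        print('turn',np.degrees((Rc.inv()*Rt).as_rotvec()).round(2))
E
python3 - <<'E'
from h import *
go([.529,-.409,.03],164.5)
d=np.load('top0.npz'); P=cloud(d); 
for n,(u,v) in dict(mug=(550,150),bottle=(470,118)).items(): print(n,P[int(v/1.4),int(u/1.4)].round(3))
d=get('top');save(d,'t1.png',(330,130,460,250),5)
E
```

```text
t 2.85 pos [ 0.5221 -0.4115  0.1583] F [ 0.4 -0.3  0. ] gap 0.0852 gf 0.0 j [-0.77  0.42  0.39  1.54  0.   -0.5 ]
psi 164.51 z [-0.001  0.001 -1.   ]
shift [ -6.2   4.1 128.3]
turn [ 0.05 -0.09  0.01]
mug [ 0.727 -0.413  0.071]
bottle [ 0.767 -0.248  0.149]
```

{"method": "carry_out", "body": {
  "targets": "0 0 0 -3 2 14 0;0 0 0 -3 2 14 0;0 0 0 0 0 14 0;0 0 0 0 0 14 0;0 0 0 0 0 14 0;0 0 0 0 0 14 0;0 0 0 0 0 14 0;0 0 0 0 0 14 0;0 0 0 0 0 14 0;0 0 0 0 0 0 0"
}}

```text
clock: 3.73
position: [0.5269, -0.4074, 0.0285]
ee_rot: [-0.433, -3.105, -0.007]
contact_force: [-1.6, -0.5, -0.9]
finger_gap: 0.0857
grasp_force: 0.0
```

{"method": "carry_out", "body": {
  "targets": "0 0 0 0 0 0 1;0 0 0 0 0 0 1;0 0 0 0 0 0 1;0 0 0 0 0 0 1;0 0 0 0 0 0 1;0 0 0 0 0 0 1;0 0 0 0 0 0 1;0 0 0 0 0 0 1;0 0 0 0 0 0 1;0 0 0 0 0 0 1"
}}

```text
clock: 4.57
position: [0.5299, -0.4101, 0.0344]
ee_rot: [0.431, 3.11, -0.002]
contact_force: [0.4, 0.8, 4.5]
finger_gap: 0.0129
grasp_force: 59.1
```

{"method": "carry_out", "body": {
  "targets": "0 0 0 0 0 -5 1;0 0 0 0 0 -12 1;0 0 0 0 0 -20 1;0 0 0 0 0 -20 1;0 0 0 0 0 -20 1;0 0 0 0 0 -20 1;0 0 0 0 0 -20 1;0 0 0 0 0 -15 1;0 0 0 0 0 -5 1;0 0 0 0 0 0 1"
}}

```text
clock: 5.4
position: [0.5299, -0.4102, 0.1721]
ee_rot: [0.431, 3.11, -0.003]
contact_force: [-0.4, -1.0, -2.3]
finger_gap: 0.0132
grasp_force: 58.6
```

```bash
python3 - <<'E'
from h import *
go([.66,.03,.167],180)
d=get('side');save(d,'s2.png',(230,130,530,400),2.2)
E
```

```text
t 5.4 pos [ 0.5299 -0.4102  0.1721] F [-0.4 -1.  -2.3] gap 0.0132 gf 58.6 j [-0.76  0.43  0.43  1.57 -0.   -0.48]
psi 164.22 z [ 0.002 -0.002 -1.   ]
shift [ -5.4 459.    4.5]
turn [ -0.09   0.13 -15.78]
```

View pics/s2.png

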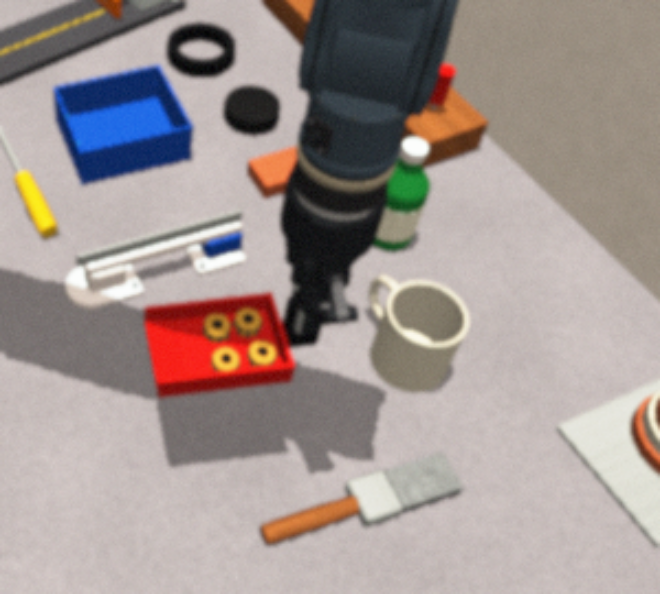

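{"method": "carry_out", "body": {
  "targets": "0 0 0 2 10 0 1;0 0 0 5 20 0 1;0 0 0 7 30 0 1;0 0 0 7 30 0 1;0 0 0 7 30 0 1;0 0 0 7 30 0 1;0 0 0 7 30 0 1;0 0 0 7 30 0 1;0 0 0 7 30 0 1;0 0 0 7 30 0 1;0 0 0 7 30 0 1;0 0 0 7 30 0 1"
}}

```text
clock: 6.45
position: [0.5432, -0.0686, 0.1681]
ee_rot: [-0.43, -3.108, -0.001]
contact_force: [-0.0, -0.2, -3.6]
finger_gap: 0.0131
grasp_force: 58.7
```

{"method": "carry_out", "body": {
  "targets": "0 0 0 7 30 0 1;0 0 0 7 30 0 1;0 0 0 5 20 0 1;0 0 0 4 10 0 1;0 0 -3 0 0 0 1;0 0 -4 0 0 0 1;0 0 -4 0 0 0 1;0 0 -4 0 0 0 1;0 0 -1 0 0 0 1;0 0 0 0 0 0 1"
}}

```text
clock: 7.28
position: [0.5464, 0.0215, 0.1691]
ee_rot: [0.004, -3.139, 0.0]
contact_force: [0.1, 0.1, -3.6]
finger_gap: 0.0132
grasp_force: 58.8
```

```bash
python3 - <<'E'
from h import *
go([.66,.03,.175],180)
E
```

```text
t 7.28 pos [0.5464 0.0215 0.1691] F [ 0.1  0.1 -3.6] gap 0.0132 gf 58.8 j [-0.08  0.1   0.03  1.5  -0.   -0.09]
psi -179.86 z [-0.002 -0.    -1.   ]
shift [-113.6    8.2   -6.1]
turn [-0.01 -0.13  0.14]
```

{"method": "carry_out", "body": {
  "targets": "0 0 0 -10 2 0 1;0 0 0 -20 2 0 1;0 0 0 -20 2 0 1;0 0 0 -20 2 0 1;0 0 0 -20 0 0 1;0 0 0 -20 0 0 1;0 0 0 -10 0 0 1;0 -4 0 0 0 0 1;0 -5 0 0 0 0 1;0 -5 0 0 0 0 1;0 -4 0 0 0 0 1;0 -2 0 0 0 0 1"
}}

```text
clock: 8.28
position: [0.6644, 0.0302, 0.1679]
ee_rot: [-0.002, 2.795, 0.001]
contact_force: [0.5, -0.0, -3.7]
finger_gap: 0.0135
grasp_force: 59.4
```

```bash
python3 - <<'E'
from h import *
go([.644,.03,.205],180,-50)
d=get('top');save(d,'t3.png',(190,130,360,250),4)
E
```

```text
t 8.28 pos [0.6644 0.0302 0.1679] F [ 0.5 -0.  -3.7] gap 0.0135 gf 59.4 j [-0.07  0.03 -0.09  1.1   0.02 -0.06]
psi -179.91 z [ 0.34   0.001 -0.94 ]
shift [  6.6  -0.1 -41.8]
turn [  0.1  -30.12   0.06]
```

View pics/t3.png

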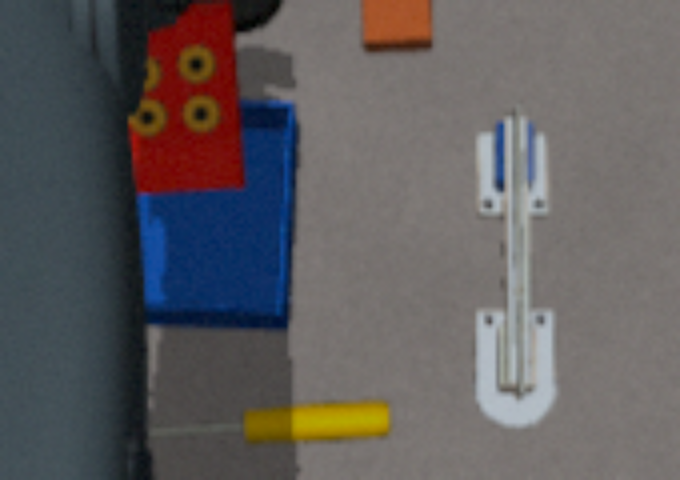

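The tilted tray is over the bin, lip at crop (190,190), between the bin's walls; nuts still near the back wall. Pour.

{"method": "carry_out", "body": {
  "targets": "0 -3 0 0.5 0 -4 1;0 -3 0 0.5 0 -4 1;0 -3 0 0.5 0 -4 1;0 -3 0 0.5 0 -4 1;0 -3 0 0.5 0 -4 1;0 -3 0 0.5 0 -4 1;0 -3 0 0.5 0 -4 1;0 -3 0 0.5 0 -4 1;0 -3 0 0.5 0 -4 1;0 -3 0 0.5 0 -4 1;0 0 0 0 0 0 1;0 0 0 0 0 0 1"
}}

```text
clock: 9.33
position: [0.6397, 0.03, 0.1978]
ee_rot: [-0.003, 2.274, 0.002]
contact_force: [-1.3, -0.5, -1.8]
finger_gap: 0.0132
grasp_force: 59.7
```

{"method": "carry_out", "body": {
  "targets": "0 0 0 0 0 0 1;0 0 0 0 0 0 1;0 0 0 0 0 0 1;0 0 0 0 0 0 1;0 0 0 0 0 0 1;0 0 0 0 0 0 1"
}}

```text
clock: 9.83
position: [0.6417, 0.0301, 0.2009]
ee_rot: [-0.004, 2.269, 0.002]
contact_force: [0.1, 0.1, -1.7]
finger_gap: 0.0131
grasp_force: 59.7
```

```bash
python3 - <<'E'
from h import *
go([.644,.03,.205],180,-50)
d=get('top');e=get('side'); 
a=cv2.resize(d['img'][120:260,170:370],None,fx=2,fy=2);b=cv2.resize(e['img'][100:240,220:420],None,fx=2,fy=2)
cv2.imwrite('pics/c4.png',np.hstack([a,b])[...,::-1])
E
```

```text
t 9.83 pos [0.6417 0.0301 0.2009] F [ 0.1  0.1 -1.7] gap 0.0131 gf 59.7 j [-0.09 -0.51 -0.73  0.48  0.08 -0.06]
psi -179.79 z [ 0.766  0.003 -0.643]
shift [-4.7 -0.1 -0.9]
turn [ 0.16 -0.    0.13]
```

View pics/c4.png

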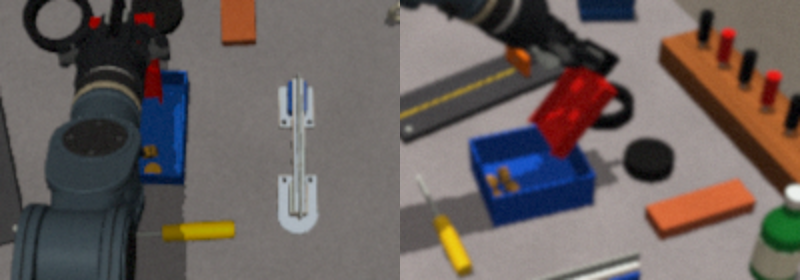

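Wrist load fell by 1.7 N (four nuts) and the nuts lie in the bin at the near side. Tip back and return.

{"method": "carry_out", "body": {
  "targets": "0 4 0 0 0 0 1;0 6 0 0 0 0 1;0 6 0 0 0 0 1;0 6 0 0 0 0 1;0 6 0 0 0 0 1;0 6 0 0 0 0 1;0 6 0 0 0 0 1;0 6 0 0 0 0 1;0 4 0 0 0 0 1;0 0 0 15 -10 0 1;0 0 0 20 -20 0 1;0 0 0 20 -25 0 1"
}}

```text
clock: 10.93
position: [0.5881, -0.0246, 0.1983]
ee_rot: [0.01, -3.14, -0.001]
contact_force: [0.8, -0.7, -1.4]
finger_gap: 0.013
grasp_force: 59.7
```

{"method": "carry_out", "body": {
  "targets": "0 0 0 20 -30 0 1;0 0 0 20 -32 0 1;0 0 0 13 -33 0 1;0 0 0 2 -33 0 1;0 0 0 1 -33 0 1;0 0 0 0 -33 0 1;0 0 0 0 -33 0 1;0 0 0 0 -33 0 1;0 0 0 0 -33 0 1;0 0 0 0 -33 0 1;0 0 0 0 -33 0 1;0 0 0 0 -26 0 1"
}}

```text
clock: 11.93
position: [0.5324, -0.4138, 0.2003]
ee_rot: [-0.004, 3.14, -0.004]
contact_force: [0.3, -0.2, -1.4]
finger_gap: 0.0133
grasp_force: 59.6
```

{"method": "carry_out", "body": {
  "targets": "0 0 4 0 0 0 1;0 0 4 0 0 0 1;0 0 4 0 0 0 1;0 0 3.8 0 0 0 1;0 0 0 0 0 0 1;0 0 0 0 0 0 1"
}}

```text
clock: 12.43
position: [0.5326, -0.4109, 0.2006]
ee_rot: [0.423, 3.112, -0.001]
contact_force: [-0.3, -0.0, -2.0]
finger_gap: 0.0133
grasp_force: 59.7
```

```bash
python3 - <<'E'
from h import *
go([.5299,-.4102,.0354],164.3)
E
```

```text
t 12.43 pos [ 0.5326 -0.4109  0.2006] F [-0.3 -0.  -2. ] gap 0.0133 gf 59.7 j [-0.76  0.45  0.51  1.63  0.   -0.49]
psi 164.51 z [ 0.001 -0.001 -1.   ]
shift [  3.    0.  165.2]
turn [-0.03  0.08  0.21]
```

{"method": "carry_out", "body": {
  "targets": "0 0 0 3 0 10 1;0 0 0 0 0 22 1;0 0 0 0 0 25 1;0 0 0 0 0 25 1;0 0 0 0 0 25 1;0 0 0 0 0 25 1;0 0 0 0 0 13 1;0 0 0 0 0 8 1;0 0 0 0 0 4 1;0 0 0 0 0 3 1;0 0 0 0 0 2 1;0 0 0 0 0 0 1"
}}

```text
clock: 13.43
position: [0.5299, -0.4102, 0.0399]
ee_rot: [0.425, 3.111, -0.002]
contact_force: [0.1, -0.8, -1.7]
finger_gap: 0.0133
grasp_force: 59.6
```

```bash
python3 - <<'E'
from h import *
go([.5299,-.4102,.0344],164.3)
E
```

```text
t 13.43 pos [ 0.5299 -0.4102  0.0399] F [ 0.1 -0.8 -1.7] gap 0.0133 gf 59.6 j [-0.76  0.46  0.21  1.32  0.   -0.49]
psi 164.42 z [ 0.002 -0.002 -1.   ]
shift [0.  0.  5.5]
turn [-0.07  0.13  0.12]
```

Still in the air by about 5 mm.

{"method": "carry_out", "body": {
  "targets": "0 0 0 0 0 2 1;0 0 0 0 0 2 1;0 0 0 0 0 1 1;0 0 0 0 0 1 1;0 0 0 0 0 0 1;0 0 0 0 0 0 1"
}}

```text
clock: 13.93
position: [0.5296, -0.41, 0.0344]
ee_rot: [0.426, 3.111, -0.002]
contact_force: [-1.2, 1.3, 5.3]
finger_gap: 0.0131
grasp_force: 60.7
```

{"method": "carry_out", "body": {
  "targets": "0 0 0 0 0 0 0;0 0 0 0 0 0 0;0 0 0 0 0 0 0;0 0 0 0 0 0 0;0 0 0 0 0 0 0;0 0 0 0 0 0 0;0 0 0 0 0 0 0;0 0 0 0 0 -10 0;0 0 0 0 0 -25 0;0 0 0 0 0 -30 0;0 0 0 0 0 -30 0;0 0 0 0 0 -30 0"
}}

```text
clock: 14.93
position: [0.529, -0.4094, 0.1596]
ee_rot: [0.426, 3.112, -0.0]
contact_force: [0.4, -0.2, 0.1]
finger_gap: 0.0854
grasp_force: 0.0
```

```bash
python3 - <<'E'
from h import *
go([.503,-.1905,.15],175.5)
d=get('top');save(d,'t5.png',(190,120,440,260),3.2)
P=cloud(d)
hsv=cv2.cvtColor(d['img'],cv2.COLOR_RGB2HSV); H,S,V=[hsv[...,i].astype(int) for i in range(3)]
m=((H<6)|(H>174))&(S>180)&(V>90); m[:,:360]=0;m[:160]=0;m[260:]=0
print(P[m].mean(0),np.percentile(P[m][:,2],[2,50,98]))
m=(H>15)&(H<30)&(S>120)&(V>80); m[:,:205]=0;m[:,275:]=0;m[:150]=0;m[222:]=0
n,l,s,c=cv2.connectedComponentsWithStats(m.astype(np.uint8)); print(s,[P[int(y),int(x)].round(3) for x,y in c[1:]])
E
```

```text
t 14.93 pos [ 0.529  -0.4094  0.1596] F [ 0.4 -0.2  0.1] gap 0.0854 gf 0.0 j [-0.76  0.43  0.41  1.55  0.   -0.49]
psi 164.41 z [ 0. -0. -1.]
shift [ 83.8 203.8   9.6]
turn [-1.000e-02  2.000e-02 -1.109e+01]<stdin>:7: RuntimeWarning: Mean of empty slice.
  ret = um.true_divide(
Traceback (most recent call last):
IndexError: index -1 is out of bounds for axis 0 with size 0
```

View pics/t5.png

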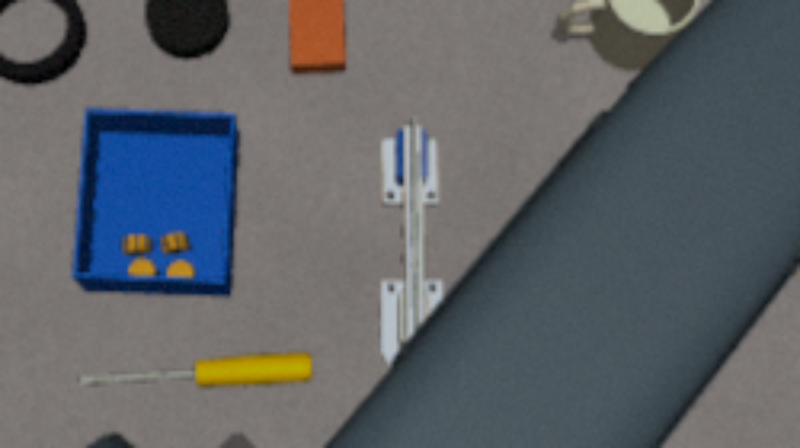

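Four nuts lie in the bin (crop ≈ (135,243),(175,242),(142,268),(180,268)); the holder has not moved, along crop x≈413. Next, the holder.

{"method": "carry_out", "body": {
  "targets": "0 0 0 6 14 0 0;0 0 0 12 28 0 0;0 0 0 12 30 0 0;0 0 0 12 30 0 0;0 0 0 12 30 0 0;0 0 0 12 30 0 0;0 0 0 12 28 0 0;0 0 0 6 14 0 0;0 0 -5.5 0 0 0 0;0 0 -5.6 0 0 0 0;0 0 0 0 0 0 0;0 0 0 0 0 0 0"
}}

```text
clock: 15.98
position: [0.5033, -0.1908, 0.1581]
ee_rot: [0.127, 3.138, -0.001]
contact_force: [-0.2, -0.0, -0.5]
finger_gap: 0.0853
grasp_force: 0.0
```

```bash
python3 - <<'E'
from h import *
go([.503,-.1905,.023],175.5)
d=get('top'); P=cloud(d)
hsv=cv2.cvtColor(d['img'],cv2.COLOR_RGB2HSV); H,S,V=[hsv[...,i].astype(int) for i in range(3)]
m=((H<6)|(H>174))&(S>180)&(V>90); m[:,:360]=0;m[:160]=0;m[260:]=0
q=P[m]; print(len(q))
if len(q)>20: print('tray',np.percentile(q[:,2],[2,50,98]),cv2.minAreaRect((q[:,:2]*1000).astype(np.float32)))
d=get('side'); P=cloud(d); hsv=cv2.cvtColor(d['img'],cv2.COLOR_RGB2HSV); H,S,V=[hsv[...,i].astype(int) for i in range(3)]
m=((H<6)|(H>174))&(S>180)&(V>90)&(np.linalg.norm(P[...,:2]-[.456,-.389],axis=-1)<.09); q=P[m]; print('tray side',len(q),np.percentile(q[:,2],[2,50,98]),cv2.minAreaRect((q[:,:2]*1000).astype(np.float32)))
E
```

```text
t 15.98 pos [ 0.5033 -0.1908  0.1581] F [-0.2 -0.  -0.5] gap 0.0853 gf 0.0 j [-0.49  0.08 -0.02  1.48 -0.   -0.41]
psi 175.36 z [ 0.001 -0.001 -1.   ]
shift [  0.5   0.4 135.1]
turn [-0.04  0.05 -0.14]
1206
tray [-0.00023111  0.00536095  0.02979588] ((345.68359375, -285.7010803222656), (121.2287368774414, 440.98870849609375), 46.68067169189453)
tray side 1941 [0.00195249 0.00641095 0.0275149 ] ((456.67144775390625, -389.20025634765625), (80.50434112548828, 124.75630950927734), 74.4930191040039)
```

Tray stands level at its old place. Descend and grip the bridge.

{"method": "carry_out", "body": {
  "targets": "0 0 0 0 0 10 0;0 0 0 0 0 20 0;0 0 0 0 0 20 0;0 0 0 0 0 20 0;0 0 0 0 0 20 0;0 0 0 0 0 20 0;0 0 0 0 0 15 0;0 0 0 0 0 8 0;0 0 0 0 0 2 0;0 0 0 0 0 0 0"
}}

```text
clock: 16.92
position: [0.5024, -0.1903, 0.0217]
ee_rot: [-0.124, -3.138, -0.001]
contact_force: [0.5, -0.2, 0.4]
finger_gap: 0.0856
grasp_force: 0.0
```

{"method": "carry_out", "body": {
  "targets": "0 0 0 0 0 0 1;0 0 0 0 0 0 1;0 0 0 0 0 0 1;0 0 0 0 0 0 1;0 0 0 0 0 0 1;0 0 0 0 0 0 1;0 0 0 0 0 0 1;0 0 0 0 0 0 1;0 0 0 0 0 0 1;0 0 0 0 0 0 1",
  "grip_force": 80
}}

```text
clock: 17.75
position: [0.5036, -0.1907, 0.0233]
ee_rot: [0.123, 3.138, -0.001]
contact_force: [-0.0, 0.1, 5.0]
finger_gap: 0.0148
grasp_force: 79.8
```

{"method": "carry_out", "body": {
  "targets": "0 0 0 0 0 -5 1;0 0 0 0 0 -15 1;0 0 0 0 0 -20 1;0 0 0 0 0 -20 1;0 0 0 0 0 -20 1;0 0 0 0 0 -20 1;0 0 0 0 0 -15 1;0 0 0 0 0 -5 1;0 0 0 0 0 0 1"
}}

```text
clock: 18.5
position: [0.5034, -0.1907, 0.1432]
ee_rot: [0.123, 3.138, -0.001]
contact_force: [0.4, 0.5, -3.7]
finger_gap: 0.0147
grasp_force: 79.0
```

```bash
python3 - <<'E'
from h import *
go([.513,.262,.143],190)
E
```

```text
t 18.5 pos [ 0.5034 -0.1907  0.1432] F [ 0.4  0.5 -3.7] gap 0.0147 gf 79.0 j [-0.49  0.08 -0.04  1.45 -0.   -0.41]
psi 175.51 z [ 0.001 -0.001 -1.   ]
shift [ 2.590e+01  4.521e+02 -1.000e-01]
turn [ -0.04   0.06 -14.49]
```

{"method": "carry_out", "body": {
  "targets": "0 0 0 1 12 0 1;0 0 0 2 24 0 1;0 0 0 2 33 0 1;0 0 0 2 33 0 1;0 0 0 2 33 0 1;0 0 0 2 33 0 1;0 0 0 2 33 0 1;0 0 0 2 33 0 1;0 0 0 2 33 0 1;0 0 0 2 33 0 1;0 0 0 2 33 0 1;0 0 0 2 33 0 1"
}}

```text
clock: 19.5
position: [0.5064, 0.1782, 0.14]
ee_rot: [-0.122, -3.135, 0.001]
contact_force: [0.3, -0.8, -3.1]
finger_gap: 0.0149
grasp_force: 78.8
```

{"method": "carry_out", "body": {
  "targets": "0 0 0 1 33 0 1;0 0 0 1 30 0 1;0 0 0 0 16 0 1;0 0 0 0 7 0 1;0 0 -3 0 0 0 1;0 0 -4 0 0 0 1;0 0 -4 0 0 0 1;0 0 -3 0 0 0 1;0 0 -0.5 0 0 0 1;0 0 0 0 0 0 1;0 0 0 0 0 0 1"
}}

```text
clock: 20.42
position: [0.5128, 0.2616, 0.1416]
ee_rot: [0.272, -3.128, 0.001]
contact_force: [0.3, 0.1, -3.1]
finger_gap: 0.0147
grasp_force: 78.9
```

```bash
python3 - <<'E'
from h import *
go([.5187,.2622,.0435],190)
d=get('side');save(d,'s6.png',(170,80,340,200),4)
P=cloud(d);
E
```

```text
t 20.42 pos [0.5128 0.2616 0.1416] F [ 0.3  0.1 -3.1] gap 0.0147 gf 78.9 j [ 0.36  0.18  0.06  1.46 -0.    0.18]
psi -170.08 z [-0.002 -0.001 -1.   ]
shift [-6.1 -0.4 98.1]
turn [-0.03 -0.1  -0.08]
```

View pics/s6.png

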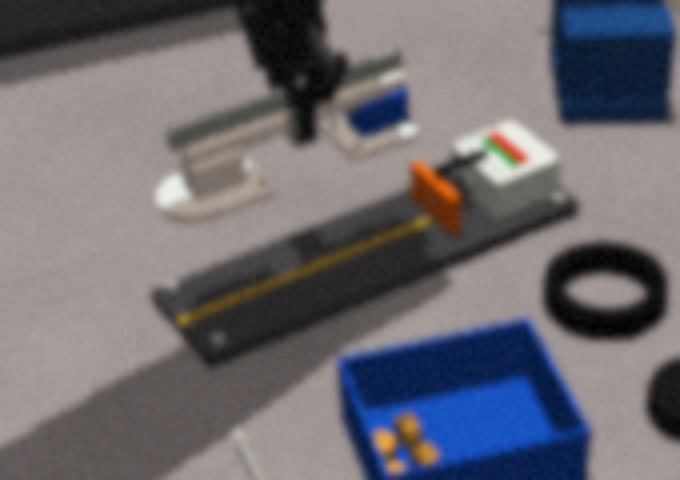

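The holder hangs level in the fingers over the bed, heel at crop (400,115), pad at (437,195). The nuts are in the bin. Lower.

{"method": "carry_out", "body": {
  "targets": "0 0 0 0 0 10 1;0 0 0 0 0 20 1;0 0 0 0 0 20 1;0 0 0 0 0 20 1;0 0 0 0 0 15 1;0 0 0 0 0 8 1;0 0 0 0 0 4 1;0 0 0 0 0 2 1;0 0 0 0 0 2 1;0 0 0 0 0 0 1;0 0 0 0 0 0 1"
}}

```text
clock: 21.38
position: [0.5143, 0.2625, 0.0427]
ee_rot: [-0.274, 3.128, 0.001]
contact_force: [0.6, -0.0, -3.4]
finger_gap: 0.0147
grasp_force: 78.9
```

```bash
python3 - <<'E'
from h import *
go([.5138,.2612,.038],190)
d=get('top');P=cloud(d);save(d,'t7.png',(110,110,210,260),4)
c,s=np.cos(np.radians(10)),np.sin(np.radians(10)); o=np.array([.5335,.2648])
q=P-[*o,0]; X=q[...,0]*c+q[...,1]*s; Y=-q[...,0]*s+q[...,1]*c; Z=P[...,2]
I=d['img'].astype(int); 
m=(abs(Y)<.04)&(X>-.15)&(X<.1)&(Z>.035)&(Z<.1)&(d['depth']>0); print('n',m.sum())
e=get('side');P=cloud(e);q=P-[*o,0]; X=q[...,0]*c+q[...,1]*s; Y=-q[...,0]*s+q[...,1]*c; Z=P[...,2]
hsv=cv2.cvtColor(e['img'],cv2.COLOR_RGB2HSV);H,S=hsv[...,0],hsv[...,1]
bl=(H>100)&(H<130)&(S>120)&(abs(Y)<.06)&(X>0)&(X<.14)&(Z>.02); print('blue',bl.sum(),X[bl].min(),X[bl].max(),np.percentile(Y[bl],[2,50,98]).round(4),np.percentile(Z[bl],[2,98]))
og=(H>5)&(H<18)&(S>150)&(abs(Y)<.06)&(X>0.05)&(X<.14); print('pad',og.sum(),np.percentile(X[og],[2,10,50,90]).round(4),np.percentile(Y[og],[2,98]).round(4))
ye=(H>18)&(H<35)&(S>120)&(abs(Y)<.03)&(abs(X)<.14); print('yl',ye.sum(),np.polyfit(X[ye],Y[ye],1).round(4))
E
```

```text
t 21.38 pos [0.5143 0.2625 0.0427] F [ 0.6 -0.  -3.4] gap 0.0147 gf 78.9 j [ 0.36  0.22 -0.09  1.26  0.    0.18]
psi -169.99 z [ 0.002  0.001 -1.   ]
shift [ 0.8 -1.2  4.7]
turn [0.02 0.12 0.01]
n 578
blue 78 0.028604335940458137 0.07427943037986667 [-0.0117 -0.0082 -0.0001] [0.03230568 0.05704295]
pad 130 [0.0961 0.0972 0.0994 0.1068] [-0.0292  0.0243]
yl 50 [0.007  0.0013]
```

View pics/t7.png

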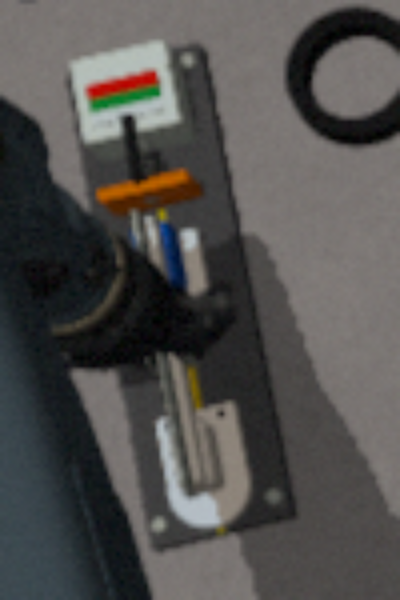

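The holder sits along the line (toe at crop (205,500), yellow line end (222,530)), with a gap to the pad. Set down.

{"method": "carry_out", "body": {
  "targets": "0 0 0 0 -1 2 1;0 0 0 0 0 1.5 1;0 0 0 0 0 1 1;0 0 0 0 0 0.5 1;0 0 0 0 0 0 1;0 0 0 0 0 0 1"
}}

```text
clock: 21.98
position: [0.5142, 0.2612, 0.0383]
ee_rot: [-0.274, 3.128, 0.0]
contact_force: [-2.4, -1.7, 5.4]
finger_gap: 0.0146
grasp_force: 80.1
```

{"method": "carry_out", "body": {
  "targets": "0 0 0 -4 0 0 1;0 0 0 -5 0 0 1;0 0 0 -5 0 0 1;0 0 0 -4 0 0 1;0 0 0 -4 0 0 1;0 0 0 -3 0 0 1;0 0 0 -3 0 0 1;0 0 0 -3 0 0 1;0 0 0 -3 0 0 1;0 0 0 -2 0 0 1;0 0 0 0 0 0 1;0 0 0 0 0 0 1"
}}

```text
clock: 22.98
position: [0.546, 0.2673, 0.0383]
ee_rot: [0.275, -3.124, -0.0]
contact_force: [-10.5, -2.5, 11.3]
finger_gap: 0.0148
grasp_force: 80.9
```

```bash
cat > g.py <<'E'
from h import *
go([.5535,.2683,.038],190)
d=get('top');e=get('side')
c,s=np.cos(np.radians(10)),np.sin(np.radians(10)); o=np.array([.5335,.2648])
for f in(d,e):
    P=cloud(f);q=P-[*o,0]; X=q[...,0]*c+q[...,1]*s; Y=-q[...,0]*s+q[...,1]*c; Z=P[...,2]
    hsv=cv2.cvtColor(f['img'],cv2.COLOR_RGB2HSV);H,S=hsv[...,0],hsv[...,1]
    og=(H>5)&(H<18)&(S>150)&(abs(Y)<.06)&(X>0.05)&(X<.16); print('pad',og.sum(),np.percentile(X[og],[2,10,50,90]).round(4))
    bl=(H>100)&(H<130)&(S>120)&(abs(Y)<.06)&(X>0)&(X<.16)&(Z>.02); print('blue',bl.sum(),np.percentile(X[bl],[2,98]).round(4))
E
python3 g.py
```

```text
t 22.98 pos [0.546  0.2673 0.0383] F [-10.5  -2.5  11.3] gap 0.0148 gf 80.9 j [0.34 0.31 0.01 1.28 0.   0.17]
psi -169.95 z [-0.006 -0.    -1.   ]
shift [-7.6 -0.3  0.3]
turn [ 0.03 -0.32  0.05]
pad 91 [0.1068 0.1082 0.1103 0.116 ]
blue 79 [0.002  0.1012]
pad 57 [0.1052 0.1065 0.1102 0.1187]
blue 75 [0.0125 0.1018]
```

{"method": "carry_out", "body": {
  "targets": "0 0 0 -1.5 0 0 1;0 0 0 -1.5 0 0 1;0 0 0 -1.5 0 0 1;0 0 0 -1 0 0 1;0 0 0 0 0 0 1;0 0 0 0 0 0 1;0 0 0 0 0 0 1"
}}

```text
clock: 23.67
position: [0.5496, 0.268, 0.0383]
ee_rot: [0.275, -3.12, 0.001]
contact_force: [-15.7, -3.2, 13.3]
finger_gap: 0.0147
grasp_force: 81.3
```

```bash
cat >> g.py <<'E'
a=cv2.resize(d['img'][110:250,115:215],None,fx=4,fy=4);b=cv2.resize(e['img'][90:230,195:295],None,fx=4,fy=4)
cv2.imwrite('pics/c8.png',np.hstack([a,b])[...,::-1])
E
python3 g.py
```

```text
t 23.67 pos [0.5496 0.268  0.0383] F [-15.7  -3.2  13.3] gap 0.0147 gf 81.3 j [0.34 0.32 0.03 1.28 0.   0.17]
psi -169.93 z [-0.009 -0.001 -1.   ]
shift [-3.9 -0.3  0.3]
turn [ 0.02 -0.52  0.07]
pad 83 [0.1112 0.1119 0.114  0.1198]
blue 95 [0.0046 0.107 ]
pad 59 [0.1082 0.1097 0.1137 0.1203]
blue 80 [0.0019 0.1066]
```

View pics/c8.png

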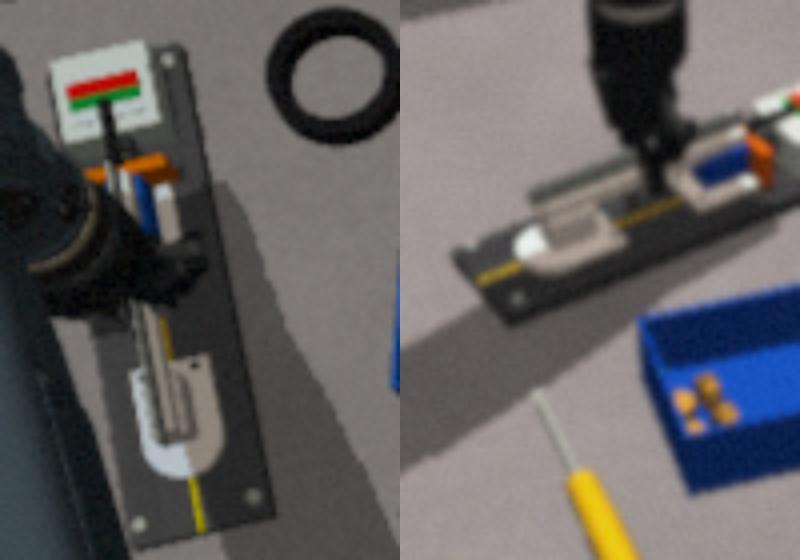

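Pointer tip at crop (105,103) is just inside the green (≈108→92), about 12–13 mm. The heel is flat on the pad and the holder is on the line. 2–3 mm more.

{"method": "carry_out", "body": {
  "targets": "0 0 0 -1 0 0 1;0 0 0 -1 0 0 1;0 0 0 -0.7 0 0 1;0 0 0 0 0 0 1;0 0 0 0 0 0 1;0 0 0 0 0 0 1;0 0 0 0 0 0 1;0 0 0 0 0 0 1;0 0 0 0 0 0 1"
}}

```text
clock: 24.52
position: [0.5514, 0.2683, 0.0383]
ee_rot: [0.275, -3.119, 0.001]
contact_force: [-16.2, -4.5, 14.8]
finger_gap: 0.0146
grasp_force: 81.5
```

```bash
cat >> g.py <<'E'
a=cv2.resize(d['img'][115:165,120:175],None,fx=8,fy=8,interpolation=cv2.INTER_CUBIC)
cv2.imwrite('pics/c9.png',a[...,::-1])
E
python3 g.py
```

```text
t 24.52 pos [0.5514 0.2683 0.0383] F [-16.2  -4.5  14.8] gap 0.0146 gf 81.5 j [0.34 0.33 0.03 1.29 0.   0.17]
psi -169.93 z [-0.011 -0.002 -1.   ]
shift [-2.1 -0.3  0.3]
turn [ 0.02 -0.62  0.07]
pad 91 [0.0539 0.1137 0.1159 0.1209]
blue 86 [0.0031 0.1096]
pad 52 [0.1106 0.112  0.1156 0.1338]
blue 75 [0.0055 0.1072]
```

View pics/c9.png

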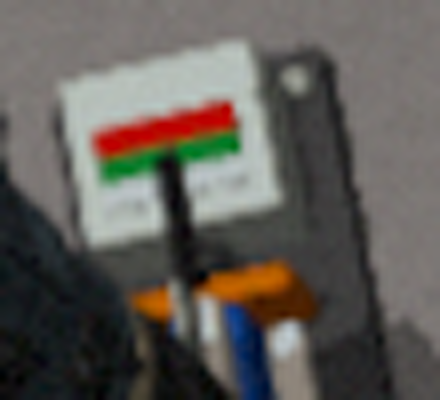

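The pointer tip at (168,152) is in mid-green (≈168→143), about 15 mm, and steady. Hand in.

```bash
python3 -c "
from bench import manip
print(manip.close_job())"
```

```text
the job is handed in; nothing more can be done
None
```

Job handed in at about 25 s, with no verdict returned: all four nuts are in the bin, the tray stands level at its old place, and the arm is still pressing the holder on the centre line against the pad, at about 15 mm (mid-green).

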